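# Stand the tipped sample bottle up, check it on the balance and return it to its lane

## Task

One of the sample bottles has tipped over on the bench. Stand it upright on the balance pan and let go of it for about a second so that its weight can be read, then take it again and stand it in the middle of the empty place between its neighbours in the lane. Never drop it, and leave the standing bottles, the cup, the jar and the beaker where they are.

Things in the scene. Friction and masses are not known exactly. Their poses are not given: they have to be found in the camera images.
- tipped_bottle: White plastic sample bottle, grey screw cap: 116 mm tall; twelve-sided body 54 mm across its flats up to 78 mm above the foot, shoulder to a 36 mm neck at 90 mm, cap 40 mm in diameter from 94 mm up; 0.15 to 0.3 kg. Origin on its axis, 58 mm above the foot; z points from foot to cap. It lies on its side on the bench in front of the lane, cap towards -y within about 40 degrees.
- balance: White top-loading laboratory balance, fixed: housing 250 mm along its x, 200 mm along its y, 56 mm tall, flat display on its near (-x) part. Origin under the middle of the housing on the bench, z up.
- pan (a point): Centre of the upper face of the balance's round steel pan, 140 mm in diameter, 70 mm above the bench, 30 mm along +x from the balance's origin. The pan is rigid and does not sink.
- lane: Fixed aluminium tray, 410 mm along its y, 80 mm along its x; floor 4 mm above the bench; two rails along the long sides, 5 mm thick, top 16 mm above the bench, 70 mm apart inside. Five places 78 mm apart along y, the middle one at the origin, each with a flat 48 mm disc. Origin in the middle of the underside, on the bench, z up.
- empty_place: Flat grey disc 48 mm in diameter on the lane floor at the one empty place, always one of the three inner places, so with a standing bottle 78 mm away on either side. Origin at its centre on the lane floor (4 mm above the bench); axes parallel to the lane's: y along the lane, x across.
- bottle_a: Bottle just like the tipped one in shape, size and frame; it stands upright in the lane.
- bottle_b: Bottle just like the tipped one in shape, size and frame; it stands upright in the lane.
- bottle_c: Bottle just like the tipped one in shape, size and frame; it stands upright in the lane.
- bottle_d: Bottle just like the tipped one in shape, size and frame; it stands upright in the lane.
- cup: White open plastic cup, 68 mm across the rim, 75 mm tall, standing on the bench left of the tipped bottle. Origin at the centre of its underside.
- jar: Amber jar with lid, 60 mm in diameter, 70 mm tall, standing on the bench to the right of the tipped bottle. Origin at the centre of its underside.
- beaker: Glass beaker, 76 mm in diameter, 95 mm tall, standing on the bench beyond the lane. Origin at the centre of its underside.

How it is judged:
By the outcome, as a careful person would: the job done as asked, in the order asked, and still so for the second after the job is handed in, with the robot touching nothing.
It also fails if it takes over 61 s, if anything falls off the work surface, if the arm or the gripper's body presses on something with over 40 N, if the wrist force passes 120 N, or if a joint passes its speed limit or range.

## Robot

A 6-joint arm with a two-finger parallel gripper is mounted at the origin on the work surface. World frame = base frame: x ahead of the robot, y to its left, z up, the work surface at z = 0. Lengths are in mm, angles in rad, forces in N, time in s.
With the tool pointing down it reaches from about 350 to 875 mm from the base axis. Payload 4.2 kg.
Tool frame: the origin (TCP) lies between the finger pads; the fingertips stand 14 mm ahead of it and the grasp point (between the pads) lies 5 mm behind it; z points along the fingers, y is the line along which they close (so a half turn about z gives the same grasp; the last joint's range is limited). The gripper opens to 85 mm and grips with 20 to 120 N. Pads are 22 mm wide; open, the fingers measure 114 mm over their backs; the gripper's body (76 mm by 85 mm) begins 54 mm behind the grasp point. The pads swing forward as they close: fully open they stand 13 mm farther back than shut.
Start: joints at [-0.963, 0.385, 0.008, 0, -1.194, -0.259], TCP at [213.621, -587.338, 245.312] pointing down, gripper open.
Joint ranges: [-3.14, 3.14], [-1.21, 2.06], [-1.07, 1.41], [-3.16, 2.05], [-2.99, -0.16], [-3.1, 3.1]. Speed limits (rad/s): [2.79, 2.79, 3.14, 3.14, 3.14, 3.14].

## Interface

Orientations are given as a unit quaternion [x, y, z, w].
In Python, from bench import * gives the robot as it stands.
- The arm moves only by the tool carry_out, never from a script. Its argument "motion" is a list of rows, each a list of 7 numbers: the turn, a rotation vector about the tool's x, y, z in rad, then the shift along the tool's x, y, z in mm, then the opening, from -1 (shut) to 1 (fully open), so that 0 is half open. A call has 1 to 5 rows; each row is the pose to reach, as a shift and turn from the pose commanded when the call began, along the tool's axes at that moment; what a row does not reach only later rows make up. A row lasts 1/8 s, in which the tool goes at most 62.5 mm and 10.7 degrees, less where a joint would pass 70% of its speed; a pose out of reach is approached as far as the arm can. A call with a gripper value outside its range is refused whole. The fingers move at their own pace and stop on an object; the grip force is fixed at half the most. Time passes only in rows, so rows that repeat a pose let the fingers close. It gives the time, the measured TCP pose, the force, the opening and the grip force at its end, in the units of the state.
- read_state(): the state, without advancing time (a new reading comes with each control period).
- get_image(name): name is "scene" or "side" or "wrist"; returns a dict with "color" (480x640x3 uint8, blue, green, red), "mtx" (3x3 intrinsics, pixels), "position" and "orientation" of the camera in the world. Camera axes: x right, y down, z forward; pixel columns grow to the right and rows downward; lengths in mm; the calibration is good to about 2 mm. The wrist camera is an equidistant fisheye: a pixel r from the principal point sees the ray r / f radians off the axis. A picture is of the moment at which its call begins. There is no depth.
- job_done(): hands the job in; it is judged then, once.
The state is a dict: "clock": time; "joints": joint angles; "joint_vel": joint speeds; "joint_efforts": joint torques, N m; "position": TCP position; "ee_rot": TCP orientation; "contact_force": force on the tool from outside, world axes, zero at the start; "wrist_torque": the same for the moment, N m; "gripper_width": finger opening in mm; "grasp_force": force on a finger pad.
Only numpy, scipy, OpenCV 4.12 (cv2) and the standard library are available. Lean on these libraries where they do the work, as an engineer would, in place of code of your own. Each camera call takes 0.05 s, during which the arm holds its last target. There are 200 camera calls.

## Working session

There is one attempt and no reset: what is moved stays moved. The work goes in short steps, Python scripts to look and compute and a tool call to move; the robot and the scene stay as the last step left them, time stands still between calls to the robot, and variables do not carry over. Pictures are saved under pics/ and viewed, at most 10 in all, crops included, and the job is handed in when it is done.

Besides the shell and the picture viewer there is one more tool, called after ">>>" as name(argument=value, ...) on one line, values as JSON. carry_out: Moves the arm, as the interface text tells. Its arguments: {"type":"object","properties":{"motion":{"type":"array"}},"required":["motion"]}

```bash
ls; mkdir -p pics; python3 - <<'E'
from bench import *
import cv2,numpy as np
s=read_state();print(s)
for n in("scene","side"):
    im=get_image(n);cv2.imwrite(f"pics/{n}0.png",im["color"]);print(n,im["mtx"],im["position"],im["orientation"])
E
```

```text
pics
{'clock': 0.0, 'joints': array([-9.63384399e-01,  3.85589522e-01,  6.62789287e-03, -4.94328394e-04,
       -1.19398418e+00, -2.58570867e-01]), 'joint_vel': array([ 0.00035619, -0.0002481 , -0.00046463,  0.00092544,  0.0002882 ,
        0.00145857]), 'joint_efforts': array([ 2.06641676e-04, -3.92291236e+01,  1.88401383e+01,  4.18634757e+00,
       -4.62085547e-03,  8.90531680e-06]), 'position': array([ 213.44682855, -586.84206071,  244.20314204]), 'ee_rot': array([-1.73447574e-01,  9.84842491e-01,  1.07194893e-03, -2.42423163e-04]), 'contact_force': array([-0.47145311,  0.56373577,  0.91547489]), 'wrist_torque': array([-0.01003501, -0.00156915,  0.04998328]), 'grasp_force': 0.0, 'gripper_width': 85.37328804169914}
scene [[441.09768045   0.         315.88595965]
 [  0.         441.09768045 245.10063473]
 [  0.           0.           1.        ]] [1127.51333303 -309.33039939  701.95046716] [ 0.8083709   0.44119872 -0.18649412 -0.34219895]
side [[441.80875816   0.         316.23906068]
 [  0.         441.80875816 247.62898665]
 [  0.           0.           1.        ]] [166.49140145 576.89275995 551.98349167] [-0.28636541  0.83028081 -0.45498303  0.14703427]
```

View pics/scene0.png

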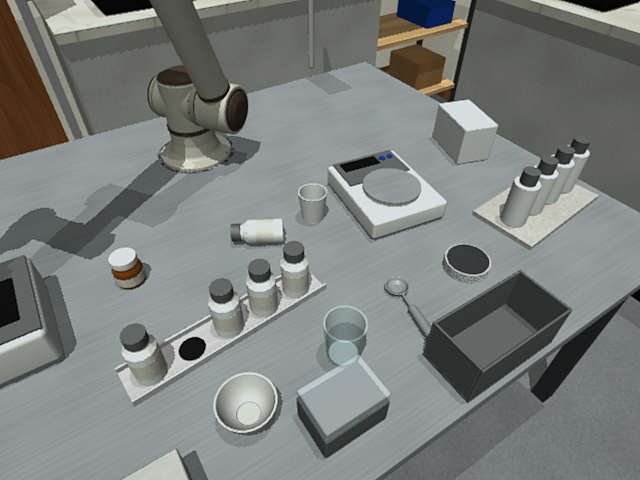

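View pics/side0.png

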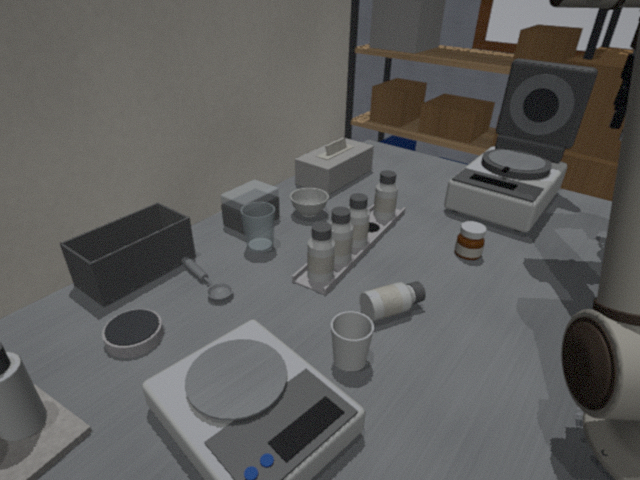

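The scene view shows the tipped bottle at about (258,233) with its cap at (236,233). The pan is at (391,186), the empty disc at (192,348), the cup at (312,203) and the jar at (127,268). The side view agrees: bottle (392,299), cap (417,291), pan (237,380).

```bash
cat > h.py <<'E'
from bench import *
import cv2,numpy as np
from scipy.spatial.transform import Rotation as R
def ray(im,uv):
    K=im["mtx"];d=np.array([(uv[0]-K[0,2])/K[0,0],(uv[1]-K[1,2])/K[1,1],1])
    return im["position"],R.from_quat(im["orientation"]).apply(d)
def onplane(im,uv,z):
    p,d=ray(im,uv);return p+d*(z-p[2])/d[2]
def tri(i1,a,i2,b):
    p,d=ray(i1,a);q,e=ray(i2,b);t=np.linalg.lstsq(np.c_[d,-e],q-p,rcond=None)[0]
    A,B=p+d*t[0],q+e*t[1];return (A+B)/2,np.linalg.norm(A-B)
def proj(im,P):
    c=R.from_quat(im["orientation"]).inv().apply(np.asarray(P)-im["position"]);q=im["mtx"]@c;return q[:2]/q[2]
def blob(im,box,f):
    x0,y0,x1,y1=box;c=im["color"][y0:y1,x0:x1].astype(int)
    m=f(c).astype(np.uint8);n,l,s,ce=cv2.connectedComponentsWithStats(m);k=1+np.argmax(s[1:,4])
    return ce[k]+[x0,y0],s[k],(l==k)
E
python3 - <<'E'
from h import *
a=get_image("scene");b=get_image("side")
dark=lambda c:c.max(2)<70
r,s,_=blob(a,(170,330,215,370),dark);print("disc",r,s,onplane(a,r,4))
for (im,n,box) in((a,"sc",(225,215,250,250)),(b,"si",(405,275,432,310))):
    r,s,_=blob(im,box,lambda c:c.max(2)<95);print(n,"cap",r,s,onplane(im,r,27))
    cv2.imwrite(f"pics/{n}z.png",cv2.resize(im["color"][200:340,(90 if n=='sc' else 320):(90 if n=='sc' else 320)+200],None,fx=4,fy=4,interpolation=cv2.INTER_CUBIC)[:600])
for im,box in((a,(355,160,428,215)),(b,(180,335,295,425))):
    g=im["color"][box[1]:box[3],box[0]:box[2]];print(g[::12,::12].mean(2).astype(int))
for uv in((391,186),):print("pan",onplane(a,uv,70),tri(a,uv,b,(237,380)))
for n,uv in(("foot",(283,231)),("cap",(232,233)),("cup",(312,217)),("jar",(130,285)),):print(n,onplane(a,uv,27 if n in("foot","cap") else 0))
for n,uv in(("foot",(366,304)),("cap",(424,291))):print(n,onplane(b,uv,27))
for uv in((143,345),(222,290),(259,268),(293,250)):print("bot",onplane(a,uv,94))
E
```

```text
disc [191.91416309 348.30257511] [  9   7  27  23 466] [ 628.03657662 -257.44578146    4.        ]
sc cap [238.00854701 240.11965812] [  6  20  19  12 117] [435.49060028 -69.57554053  27.        ]
si cap [417.76027397 295.57876712] [  2   7  20  28 292] [404.35316519 -60.92400691  27.        ]
[[ 82  16 107 101 188 150 149]
 [ 99  98 152 152 148 212 152]
 [ 80 150 143 150 150 154 225]
 [221 133 156 148 146 154 221]
 [112 221 220 223 223 220 216]]
[[110 109 113 109 158 157 155 158 112 113]
 [108 109 148 113 109 111 117 115 157 138]
 [121 157 114 113 110 112 114 115 111 156]
 [154 114 112 113 114 114 111 114 111 154]
 [155 117 115 117 118 113 114 116 114  85]
 [155 117 119 113 116 115 116 117 117  91]
 [157 108 113 117 117 117 119 117  93  93]
 [154 155 112  89  79  50  51  91  94  90]]
pan [506.30306738 304.02319993  70.        ] (array([500.04437561, 310.1305226 ,  63.665452  ]), np.float64(0.10301702199120664))
foot [463.38110748  29.50940674  27.        ]
cap [406.86478112 -70.83731414  27.        ]
cup [430.92420715 127.97485526   0.        ]
jar [ 409.72650388 -309.10552846    0.        ]
foot [467.73452005  21.06967867  27.        ]
cap [401.30525018 -81.06714512  27.        ]
bot [ 644.17273611 -327.86185152   94.        ]
bot [ 606.77283516 -173.91893882   94.        ]
bot [594.74147823 -93.28053607  94.        ]
bot [587.93129652 -15.06314885  94.        ]
```

View pics/scz.png

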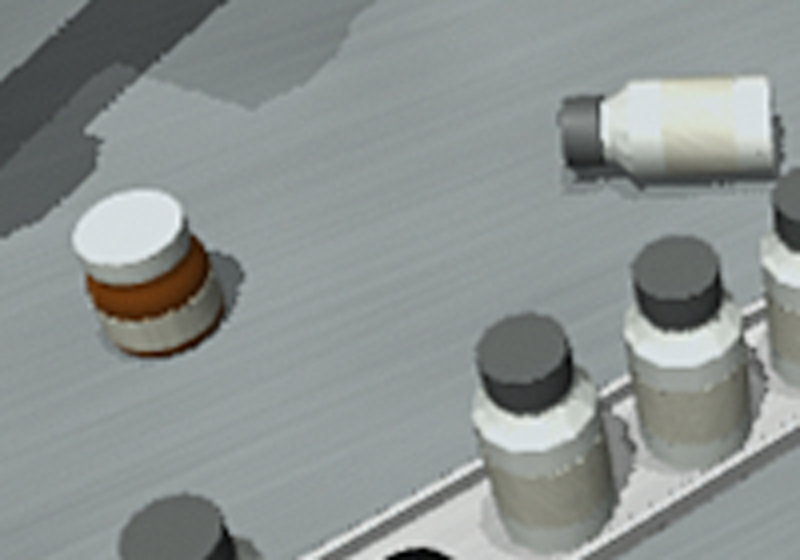

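View pics/siz.png

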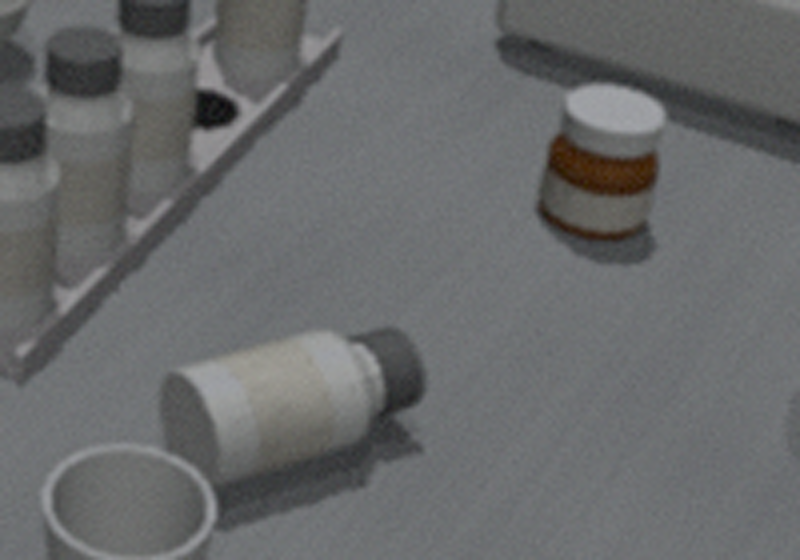

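```bash
python3 - <<'E'
from h import *
a=get_image("scene");b=get_image("side")
for n,p,q in(("foot",(282.5,231.7),(367.5,306)),("cap",(231.5,233),(420.5,292))):
    print(n,tri(a,p,b,q),onplane(a,p,27),onplane(b,q,27))
for im,box,lo,hi in((a,(350,155,435,215),135,172),(b,(175,330,300,425),100,130)):
    r,s,m=blob(im,box,lambda c:(cv2.blur(c.astype(np.uint8),(3,3)).mean(2)>lo)&(cv2.blur(c.astype(np.uint8),(3,3)).mean(2)<hi))
    c=max(cv2.findContours(m.astype(np.uint8),0,1)[0],key=cv2.contourArea)
    e=cv2.fitEllipseDirect(cv2.convexHull(c));uv=np.array(e[0])+box[:2];print(uv,e[1],s,onplane(im,uv,70),proj(im,(500,304,70)))
# lane neighbour cap tops z=120: side and scene
for uv in((131.8+1,330),(221,287),(259,268),(293,249)):print(onplane(a,uv,120))
r,s,_=blob(b,(365,220,382,235),lambda c:c.max(2)<60);print("disc side",r,s,onplane(b,r,4))
E
```

```text
foot (array([463.30850454,  26.306938  ,  27.30577021]), np.float64(3.6627816652220337)) [464.81954222  27.38506058  27.        ] [462.58945483  24.13613934  27.        ]
cap (array([405.4574445 , -72.37649029,  27.35751485]), np.float64(2.069991367703621)) [406.25345334 -71.78835739  27.        ] [405.17888582 -74.05223322  27.        ]
[391.51836014 186.6293602 ] (39.5429573059082, 58.67011260986328) [  11   14   60   38 1581] [508.90841903 303.45281149  70.        ] [389.29895309 184.67539594]
[237.07770538 380.38349915] (78.31855773925781, 113.94515991210938) [  10   10  115   85 6391] [495.11849047 313.95110556  70.        ] [239.83901409 374.17574577]
[ 628.70423442 -332.22018753  120.        ]
[ 621.89487261 -178.38458988  120.        ]
[ 617.52634143 -102.52026323  120.        ]
[608.71137917 -26.2886114  120.        ]
disc side [372.59210526 227.15789474] [ 3  3 11  9 76] [ 624.61274414 -262.53487089    4.        ]
```

The zoomed scene crop puts the bottle's cap end at px (231,233) and its foot at (282.5,232). In the side crop the foot is at (367.5,306) and the cap end at (420.5,292). The lying axis therefore runs from foot (463,26) to cap (405,-72).

```bash
cat >> h.py <<'E'
def frame(z,yaz):
    z=np.array(z,float);z/=np.linalg.norm(z);y=np.array([np.cos(np.radians(yaz)),np.sin(np.radians(yaz)),0]);y-=z*(z@y);y/=np.linalg.norm(y)
    return R.from_matrix(np.c_[np.cross(y,z),y,z])
def go(P,Rt,grasp=True):
    "P: grasp point target (5 behind TCP); prints turn/shift rows from the present pose"
    s=read_state();Rc=R.from_quat(s["ee_rot"]);T=np.array(P)+(5*Rt.apply([0,0,1]) if grasp else 0)
    w=(Rc.inv()*Rt).as_rotvec();d=Rc.inv().apply(T-s["position"])
    print("turn",w.round(3),"deg",np.degrees(np.linalg.norm(w)).round(1),"shift",d.round(1),np.linalg.norm(d).round(),"| pos",s["position"].round(1),"j",s["joints"].round(2),"w",s["gripper_width"].round(1),"t",round(s["clock"],2))
C=np.array([-.507,-.862,0]);al=np.radians(25)
PICK=frame([0,0,-np.cos(al)]-C*np.sin(al),149.5)
E
python3 - <<'E'
from h import *
a=get_image("scene");b=get_image("side")
for uv in((65,345),(72,310),(0,385)):print(onplane(a,uv,0))
for uv in((447,210),(525,235),(565,190)):print(onplane(b,uv,0))
print(R.from_quat(read_state()["ee_rot"]).as_matrix().round(2))
go((439,-15.4,250),frame((0,0,-1),149.5))
go((439,-15.4,200),PICK)
E
```

```text
[ 491.30212777 -452.23408474    0.        ]
[ 412.9657298  -424.56030022    0.        ]
[ 515.92972208 -562.20819719    0.        ]
[ 520.64609769 -473.66222207    0.        ]
[ 317.64411034 -472.34322793    0.        ]
[ 300.5388019  -815.48047264    0.        ]
[[-0.94 -0.34 -0.  ]
 [-0.34  0.94  0.  ]
 [-0.    0.   -1.  ]]Traceback (most recent call last):
  File "<stdin>", line 6, in <module>
  File "h.py", line 25, in go
    print("turn",w.round(3),"deg",np.degrees(np.linalg.norm(w)).round(1),"shift",d.round(1),np.linalg.norm(d).round(),"| pos",s["position"].round(1),"j",s["joints"].round(2),"w",s["gripper_width"].round(1),"t",round(s["clock"],2))
                                                                                                                                                                                  ^^^^^^^^^^^^^^^^^^^^^^^^
AttributeError: 'float' object has no attribute 'round'
```

>>> carry_out(motion=[[0,0,0,-33,51,-12,1],[0,0,0,-66,102,-24,1],[0,0,0,-98,154,-36,1],[0,0,0,-131,205,-48,1],[0,0,0,-164,256,-60,1]])

```text
clock: 1.02
position: [280.2, -289.0, 305.9]
ee_rot: [-0.173, 0.985, -0.0, 0.0]
contact_force: [2.1, 0.2, 1.3]
gripper_width: 85.4
grasp_force: 0.0
```

```bash
sed -i 's/s\["gripper_width"\].round(1)/round(float(s["gripper_width"]),1)/' h.py; python3 - <<'E'
from h import *
go((439,-15.4,250),frame((0,0,-1),149.5))
go((439,-15.4,200),PICK)
E
```

```text
turn [-0.001  0.    -0.69 ] deg 39.6 shift [-242.5  203.1   60.9] 322.0 | pos [ 280.2 -289.   305.9] j [-0.39 -0.05 -0.38  0.   -1.24 -0.83] w 85.4 t 1.02
turn [-0.152 -0.418 -0.679] deg 46.5 shift [-244.1  204.5  110.5] 337.0 | pos [ 280.2 -289.   305.9] j [-0.39 -0.05 -0.38  0.   -1.24 -0.83] w 85.4 t 1.02
```

>>> carry_out(motion=[[-0.03,-0.08,-0.13,-45,38,15,1],[-0.06,-0.16,-0.26,-90,76,35,1],[-0.09,-0.25,-0.4,-140,116,60,1],[-0.12,-0.33,-0.54,-190,160,80,1],[-0.152,-0.418,-0.679,-238,200,95,1]])

```text
clock: 1.65
position: [428.7, -32.1, 213.9]
ee_rot: [-0.487, 0.846, 0.108, 0.189]
contact_force: [0.6, -1.5, 0.6]
gripper_width: 85.4
grasp_force: 0.0
```

```bash
python3 - <<'E'
from h import *
w=get_image("wrist");cv2.imwrite("pics/w1.png",w["color"])
print(w["mtx"],w["position"])
go((439,-15.4,120),PICK)
go((439,-15.4,30),PICK)
E
```

```text
[[371.64829954   0.         319.24630175]
 [  0.         371.64829954 238.86068147]
 [  0.           0.           1.        ]] [ 363.07757548 -143.70062261  294.72738557]
turn [0.006 0.006 0.007] deg 0.7 shift [25.  -1.2 94.7] 98.0 | pos [430.3 -28.7 211.8] j [ 0.02  0.04 -0.43 -0.48 -0.92 -0.28] w 85.4 t 1.7
turn [0.006 0.006 0.007] deg 0.7 shift [ 63.5  -1.5 176.1] 187.0 | pos [430.3 -28.7 211.8] j [ 0.02  0.04 -0.43 -0.48 -0.92 -0.28] w 85.4 t 1.7
```

View pics/w1.png

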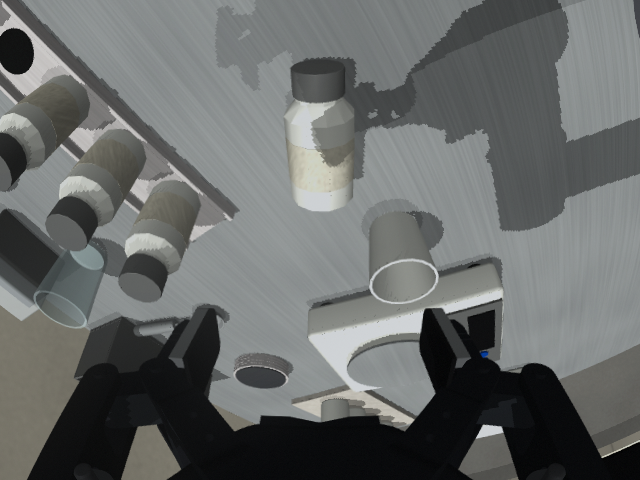

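The wrist view shows the bottle lying straight along the tool: cap end near (318,64), foot near (323,207). The cup is beyond it and clear.

```bash
cat >> h.py <<'E'
def fish(im,uv,z):
    K=im["mtx"];v=(np.array(uv,float)-K[:2,2])/K[0,0];r=np.linalg.norm(v);d=np.r_[v/r*np.sin(r),np.cos(r)] if r else np.array([0,0,1.])
    d=R.from_quat(im["orientation"]).apply(d);p=im["position"];return p+d*(z-p[2])/d[2]
E
python3 - <<'E'
from h import *
w=get_image("wrist")
for uv in((319,80),(320.5,135),(321,165),(323,205),(318,62)):
    p=fish(w,uv,27);print(p.round(1),((p-[439,-15.4,27])@[C[1],-C[0],0]).round(1),((p-[463.4,26,27])@C).round(1))
E
```

```text
[411.9 -59.   27. ] 1.3 99.4
[434.3 -17.7  27. ] 2.8 52.4
[448.3   7.4  27. ] 3.6 23.6
[468.3  46.1  27. ] 5.9 -19.8
[405.4 -71.7  27. ] 0.4 113.7
```

```bash
python3 - <<'E'
from h import *
go((437,-14,80),PICK)
go((437,-14,29),PICK)
E
```

```text
turn [0.006 0.001 0.002] deg 0.4 shift [ 38.8   1.3 133.1] 139.0 | pos [429.1 -31.4 212.4] j [ 0.02  0.04 -0.43 -0.47 -0.92 -0.29] w 85.4 t 1.75
turn [0.006 0.001 0.002] deg 0.4 shift [ 60.4   1.1 179.3] 189.0 | pos [429.1 -31.4 212.4] j [ 0.02  0.04 -0.43 -0.47 -0.92 -0.29] w 85.4 t 1.75
```

>>> carry_out(motion=[[0,0,0,12,0,50,1],[0,0,0,26,1,100,1],[0,0,0,39,1,133,1],[0,0,0,50,1,158,1],[0,0,0,60,1,178,1]])

```text
clock: 2.38
position: [437.7, -15.8, 26.5]
ee_rot: [-0.485, 0.848, 0.108, 0.187]
contact_force: [0.4, -0.1, -0.1]
gripper_width: 85.2
grasp_force: 0.0
```

```bash
python3 - <<'E'
from h import *
go((437,-14,29),PICK)
E
```

```text
turn [ 0.002 -0.001 -0.   ] deg 0.1 shift [-2.1  1.5  3.2] 4.0 | pos [437.7 -15.8  26.5] j [-0.01  0.38 -0.54 -0.76 -0.56  0.11] w 85.2 t 2.38
```

>>> carry_out(motion=[[0,0,0,0,0,1,-0.2],[0,0,0,0,0,1,-1],[0,0,0,0,0,1,-1],[0,0,0,0,0,1,-1],[0,0,0,0,0,1,-1]])

```text
clock: 3.0
position: [438.4, -15.2, 27.4]
ee_rot: [-0.485, 0.847, 0.108, 0.188]
contact_force: [-2.5, -3.0, 5.8]
gripper_width: 54.2
grasp_force: 63.7
```

```bash
cat >> h.py <<'E'
def F(psi,e):
    p,e=np.radians([psi,e]);c,s=np.cos(p),np.sin(p)
    z=np.array([np.cos(e)*c,np.cos(e)*s,np.sin(e)]);y=np.array([s,-c,0]);return R.from_matrix(np.c_[np.cross(y,z),y,z])
E
python3 - <<'E'
from h import *
print((F(-120.5,-115).inv()*PICK).magnitude(), F(40,-25).apply(PICK.inv().apply(C)).round(2))
go((432,-5,150),F(-120.5,-115));go((428,20,250),F(-90,-105))
E
```

```text
0.00027615020876639926 [-0.  0.  1.]
turn [0.001 0.001 0.001] deg 0.1 shift [ -56.9   10.6 -103.7] 119.0 | pos [438.4 -15.2  27.4] j [-0.01  0.38 -0.54 -0.76 -0.56  0.11] w 54.2 t 3.0
turn [-0.182  0.171 -0.499] deg 32.0 shift [-115.9   27.4 -186.2] 221.0 | pos [438.4 -15.2  27.4] j [-0.01  0.38 -0.54 -0.76 -0.56  0.11] w 54.2 t 3.0
```

>>> carry_out(motion=[[0,0,0,-11,0,-24,-1],[0,0,0,-28,2,-58,-1],[0,0,0,-57,10,-104,-1],[-0.05,0.05,-0.15,-80,16,-138,-1],[-0.1,0.1,-0.3,-100,22,-165,-1]])

```text
clock: 3.62
position: [429.0, 14.2, 220.1]
ee_rot: [-0.621, 0.766, 0.096, 0.134]
contact_force: [0.1, -0.0, -2.9]
gripper_width: 53.7
grasp_force: 64.1
```

```bash
python3 - <<'E'
from h import *
im=get_image("scene");cv2.imwrite("pics/s2.png",im["color"])
go((420,60,290),F(-70,-100))
E
```

```text
turn [-0.167  0.145 -0.53 ] deg 32.9 shift [-59.9  20.1 -44.1] 77.0 | pos [432.5  15.  224.5] j [ 0.19  0.05 -0.4  -0.35 -0.99 -0.22] w 53.8 t 3.67
```

View pics/s2.png

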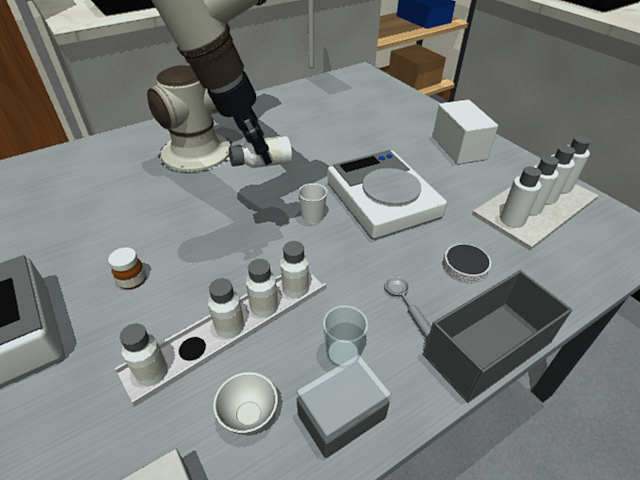

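The bottle, at about (265,152), is held mid-body and lying horizontally. The cup at (312,203) is untouched. Next I yaw the tool and carry the bottle on.

>>> carry_out(motion=[[-0.03,0.03,-0.12,-12,4,-9,-1],[-0.07,0.06,-0.22,-24,8,-18,-1],[-0.1,0.09,-0.33,-36,12,-27,-1],[-0.14,0.12,-0.43,-48,16,-36,-1],[-0.167,0.145,-0.53,-60,20,-44,-1]])

```text
clock: 4.3
position: [417.7, 60.4, 278.7]
ee_rot: [0.813, -0.575, -0.077, -0.048]
contact_force: [-0.6, 0.5, -1.7]
gripper_width: 54.0
grasp_force: 64.1
```

```bash
python3 - <<'E'
from h import *
go((420,130,300),F(-30,-88))
E
```

```text
turn [-0.041  0.211 -0.706] deg 42.3 shift [-66.7 -25.4  -4.7] 71.0 | pos [417.7  60.4 278.7] j [ 0.4   0.04 -0.3  -0.19 -1.24  0.01] w 54.0 t 4.3
```

>>> carry_out(motion=[[-0.01,0.04,-0.14,-13,-5,-1,-1],[-0.02,0.08,-0.28,-27,-10,-2,-1],[-0.03,0.13,-0.42,-40,-15,-3,-1],[-0.04,0.17,-0.56,-53,-20,-4,-1],[-0.041,0.211,-0.706,-67,-25,-5,-1]])

```text
clock: 4.92
position: [419.7, 130.1, 294.9]
ee_rot: [0.966, -0.258, 0.017, 0.004]
contact_force: [-0.4, -0.8, -3.6]
gripper_width: 54.3
grasp_force: 64.1
```

```bash
python3 - <<'E'
from h import *
go((430,200,300),F(10,-75))
E
```

```text
turn [ 0.103  0.217 -0.691] deg 41.9 shift [-25.  -66.5  -1.2] 71.0 | pos [419.7 130.1 294.9] j [ 0.7   0.01 -0.36  0.04 -1.19  0.34] w 54.3 t 4.92
```

>>> carry_out(motion=[[0.02,0.04,-0.14,-5,-13,0,-1],[0.04,0.08,-0.28,-10,-27,0,-1],[0.06,0.13,-0.42,-15,-40,-1,-1],[0.08,0.17,-0.56,-20,-53,-1,-1],[0.103,0.217,-0.691,-25,-66,-1,-1]])

```text
clock: 5.55
position: [431.1, 199.4, 294.9]
ee_rot: [0.988, 0.086, 0.13, -0.011]
contact_force: [0.9, 0.5, -1.8]
gripper_width: 53.8
grasp_force: 64.1
```

```bash
python3 - <<'E'
from h import *
go((450,250,290),F(35,-45))
E
```

```text
turn [ 0.221  0.515 -0.382] deg 38.9 shift [ 27.3 -48.1  16. ] 58.0 | pos [431.1 199.4 294.9] j [ 0.88 -0.04 -0.49  0.21 -0.92  0.76] w 53.8 t 5.55
```

```bash
python3 - <<'E'
from h import *
go((460,240,290),F(-15,-50))
E
```

```text
turn [-0.203  0.429  0.39 ] deg 35.2 shift [ 34.8 -33.7  18.3] 52.0 | pos [431.1 199.4 294.9] j [ 0.88 -0.04 -0.49  0.21 -0.92  0.76] w 53.8 t 5.55
```

>>> carry_out(motion=[[-0.04,0.08,0.08,7,-7,4,-1],[-0.08,0.17,0.16,14,-14,7,-1],[-0.12,0.26,0.24,21,-20,11,-1],[-0.16,0.34,0.31,28,-27,15,-1],[-0.203,0.429,0.39,35,-34,18,-1]])

```text
clock: 6.18
position: [463.4, 238.8, 286.6]
ee_rot: [0.931, -0.126, 0.34, 0.045]
contact_force: [1.1, -0.4, -2.3]
gripper_width: 54.2
grasp_force: 64.2
```

```bash
python3 - <<'E'
from h import *
go((500,307,240),F(-25,-25))
E
```

```text
turn [-0.135  0.434  0.102] deg 26.7 shift [-14.9 -74.6  51.3] 92.0 | pos [463.4 238.8 286.6] j [ 0.99  0.02 -0.81  1.04 -0.79 -0.47] w 54.2 t 6.17
```

>>> carry_out(motion=[[-0.03,0.09,0.02,-3,-15,10,-1],[-0.06,0.18,0.04,-6,-30,20,-1],[-0.08,0.26,0.06,-9,-45,30,-1],[-0.11,0.35,0.08,-12,-60,41,-1],[-0.135,0.434,0.102,-15,-75,51,-1]])

```text
clock: 6.8
position: [504.2, 306.2, 237.5]
ee_rot: [0.824, -0.182, 0.524, 0.116]
contact_force: [1.5, 0.7, -2.9]
gripper_width: 54.4
grasp_force: 64.3
```

```bash
python3 - <<'E'
from h import *
im=get_image("side");cv2.imwrite("pics/s3.png",im["color"])
go((502,308,160),F(-25,-25));go((502,308,122),F(-25,-25))
E
```

```text
turn [-0.002  0.001  0.007] deg 0.4 shift [-68.1   1.1  34.6] 76.0 | pos [504.5 308.5 234.2] j [ 1.01  0.35 -0.85  1.52 -1.12 -1.16] w 54.1 t 6.85
turn [-0.002  0.001  0.007] deg 0.4 shift [-102.5    0.9   50.7] 114.0 | pos [504.5 308.5 234.2] j [ 1.01  0.35 -0.85  1.52 -1.12 -1.16] w 54.1 t 6.85
```

View pics/s3.png

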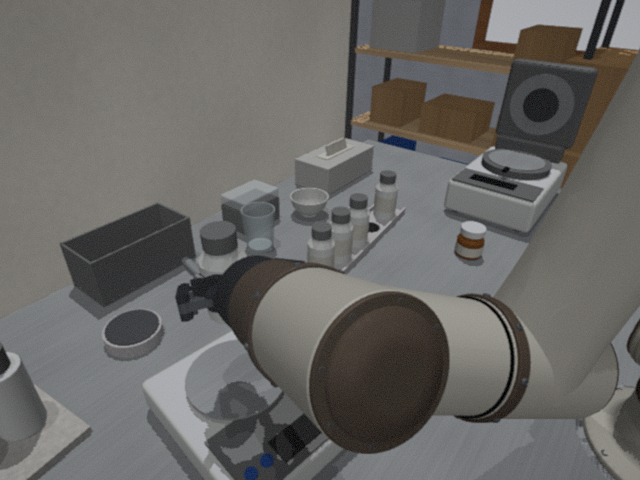

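The side view shows the bottle upright above the pan, with its cap at (219,240), and the wrist clear of the balance. I'll lower it.

```bash
python3 - <<'E'
from h import *
go((498,310,160),F(-25,-25));go((498,310,128),F(-25,-25))
E
```

```text
turn [-0.002  0.001  0.007] deg 0.4 shift [-70.    1.   30.5] 76.0 | pos [504.5 308.5 234.2] j [ 1.01  0.35 -0.85  1.52 -1.12 -1.16] w 54.1 t 6.85
turn [-0.002  0.001  0.007] deg 0.4 shift [-99.    0.8  44.1] 108.0 | pos [504.5 308.5 234.2] j [ 1.01  0.35 -0.85  1.52 -1.12 -1.16] w 54.1 t 6.85
```

>>> carry_out(motion=[[0,0,0,-30,0,13,-1],[0,0,0,-60,1,26,-1],[0,0,0,-82,1,36,-1],[0,0,0,-96,1,43,-1],[0,0,0,-99,1,44,-1]])

```text
clock: 7.48
position: [501.7, 305.4, 129.0]
ee_rot: [0.825, -0.181, 0.523, 0.117]
contact_force: [-1.3, 0.5, -2.5]
gripper_width: 54.3
grasp_force: 64.2
```

```bash
python3 - <<'E'
from h import *
go((498,310,121),F(-25,-25));print(read_state()["contact_force"])
im=get_image("scene");c=im["color"][130:230,330:450];cv2.imwrite("pics/s4.png",cv2.resize(c,None,fx=5,fy=5,interpolation=cv2.INTER_CUBIC))
E
```

```text
turn [-0.001  0.003  0.004] deg 0.3 shift [-9.5 -2.6  3.6] 10.0 | pos [501.7 305.4 129. ] j [ 0.95  0.53 -0.92  1.69 -1.11 -1.43] w 54.3 t 7.47
[-1.28116912  0.52388627 -2.51790581]
```

View pics/s4.png

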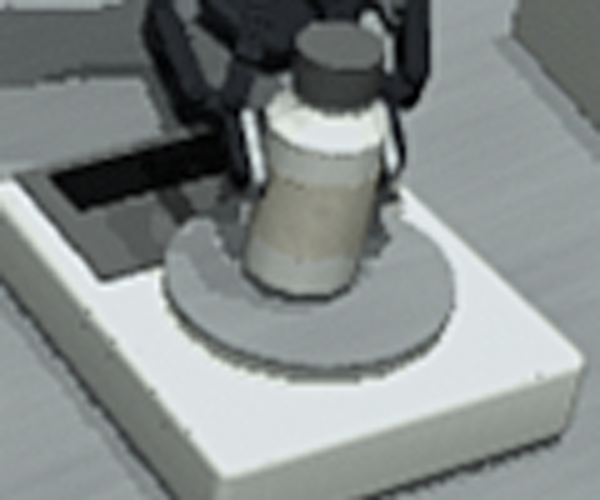

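The zoomed view shows the bottle just above the pan, near its centre. The foot is at full-image px (390.6,185) and the cap top at (398.2,139).

```bash
python3 - <<'E'
from h import *
im=get_image("scene");f=onplane(im,(390.6,185),78);print(f,proj(im,f+[0,0,116]))
im=get_image("side")
im=get_image("wrist");cv2.imwrite("pics/w4.png",im["color"])
E
```

```text
[510.60320958 298.00002013  78.        ] [396.89607997 141.77517829]
```

>>> carry_out(motion=[[0,0,0,-2,-1,1,-1],[0,0,0,-4,-2,2,-1],[0,0,0,-6,-2,3,-1],[0,0,0,-7,-2,3,-1],[0,0,0,-7,-2,3,-1]])

```text
clock: 8.3
position: [502.7, 307.8, 123.0]
ee_rot: [0.824, -0.181, 0.524, 0.116]
contact_force: [0.9, -0.1, -3.1]
gripper_width: 53.6
grasp_force: 64.2
```

>>> carry_out(motion=[[0,0,0,-1,0,0.5,-1],[0,0,0,-2,0,1,-1],[0,0,0,-2.5,0,1,-1],[0,0,0,-2.5,0,1,-1]])

```text
clock: 8.8
position: [502.8, 307.8, 121.3]
ee_rot: [0.823, -0.182, 0.525, 0.116]
contact_force: [-2.0, -0.9, 1.6]
gripper_width: 54.2
grasp_force: 64.4
```

>>> carry_out(motion=[[0,0,0,-0.7,0,0.3,-1],[0,0,0,-1.3,0,0.6,-1],[0,0,0,-1.3,0,0.6,-1]])

```text
clock: 9.18
position: [503.0, 307.7, 121.2]
ee_rot: [0.822, -0.182, 0.527, 0.116]
contact_force: [-4.6, -2.9, 8.5]
gripper_width: 54.3
grasp_force: 64.8
```

>>> carry_out(motion=[[0,0,0,0,0,0,0.3],[0,0,0,0,0,0,0.4],[0,0,0,0,0,0,0.6],[0,0,0,0,0,0,0.9],[0,0,0,0,0,0,0.9]])

```text
clock: 9.8
position: [502.6, 308.0, 118.8]
ee_rot: [0.824, -0.181, 0.524, 0.116]
contact_force: [-0.5, -0.5, 0.2]
gripper_width: 81.2
grasp_force: 0.0
```

```bash
python3 - <<'E'
from h import *
s=read_state();print(s["contact_force"],s["gripper_width"])
im=get_image("scene");c=im["color"][130:230,330:450];cv2.imwrite("pics/s5.png",cv2.resize(c,None,fx=5,fy=5,interpolation=cv2.INTER_CUBIC))
E
```

```text
[-0.54918176 -0.48778942  0.17750071] 81.16314776543354
```

View pics/s5.png

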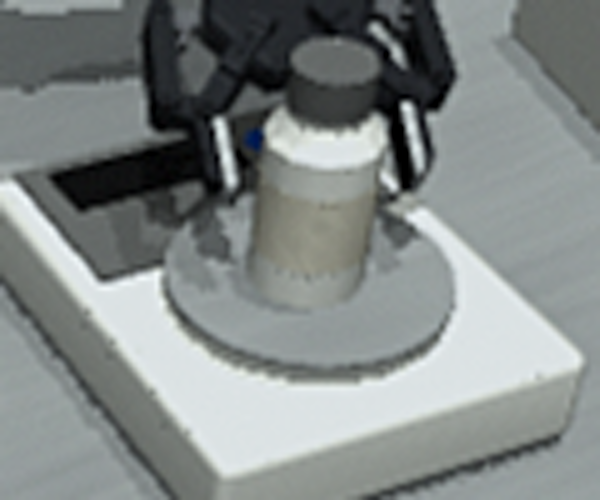

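The bottle stands upright on the pan near the centre, with its cap top at px (397,142). I'll back off along the tool axis.

>>> carry_out(motion=[[0,0,0,0,0,-10,1],[0,0,0,0,0,-30,1],[0,0,0,0,0,-60,1],[0,0,0,20,0,-90,1],[0,0,0,60,0,-115,1]])

```text
clock: 10.48
position: [429.6, 341.8, 222.1]
ee_rot: [0.824, -0.179, 0.524, 0.116]
contact_force: [0.0, 1.2, 0.7]
gripper_width: 85.6
grasp_force: 0.0
```

```bash
python3 - <<'E'
from h import *
a=get_image("scene");b=get_image("side")
r,s,_=blob(a,(380,132,412,162),lambda c:c.max(2)<100);print("scene cap",r,s,onplane(a,r,175))
r,s,_=blob(b,(190,200,310,330),lambda c:c.max(2)<75);print("side cap",r,s,onplane(b,r,175))
P=(505,306,300)
go(P,F(-15,-60))
for q in ((510,302,186),(502,308,186)):print(proj(a,q),proj(b,q))
E
```

```text
scene cap [389.92592593 146.83164983] [  0   0  26  24 297] [495.55099513 293.74237702 175.        ]
side cap [292.04985337 320.29765396] [ 74 106  46  24 682] [438.51071448 262.5104442  175.        ]
turn [ 0.121 -0.609 -0.122] deg 36.3 shift [99.3  1.8 48.6] 111.0 | pos [430.2 343.4 226.3] j [ 1.24  0.36 -0.86  1.33 -1.19 -1.2 ] w 85.4 t 10.57
[397.6506419  144.34009755] [228.26044129 306.32913159]
[397.37488113 141.94244271] [229.13029565 311.4338269 ]
```

```bash
python3 - <<'E'
from h import *
go((470,320,300),F(-40,-62))
E
```

```text
turn [-0.203 -0.64   0.181] deg 39.8 shift [83.2  4.7 14.3] 85.0 | pos [430.2 343.4 226.3] j [ 1.24  0.36 -0.86  1.33 -1.19 -1.2 ] w 85.4 t 10.57
```

>>> carry_out(motion=[[-0.04,-0.12,0.03,30,1,-5,1],[-0.08,-0.25,0.07,55,2,-3,1],[-0.12,-0.38,0.11,70,3,3,1],[-0.16,-0.51,0.14,80,4,9,1],[-0.203,-0.64,0.181,83,5,14,1]])

```text
clock: 11.2
position: [471.8, 316.7, 291.6]
ee_rot: [0.912, -0.333, 0.225, 0.086]
contact_force: [0.3, -0.3, 0.1]
gripper_width: 85.4
grasp_force: 0.0
```

```bash
python3 - <<'E'
from h import *
go((502,308,300),F(-60,-90))
E
```

```text
turn [-0.076 -0.483  0.341] deg 34.1 shift [ 27.  -12.8  10.3] 32.0 | pos [471.8 316.7 291.6] j [ 1.08  0.24 -0.34  0.52 -1.16 -0.46] w 85.4 t 11.2
```

>>> carry_out(motion=[[-0.02,-0.1,0.07,5,-3,2,1],[-0.03,-0.19,0.14,11,-5,4,1],[-0.05,-0.29,0.21,16,-8,6,1],[-0.06,-0.39,0.28,22,-10,8,1],[-0.076,-0.483,0.341,27,-13,10,1]])

```text
clock: 11.82
position: [502.1, 308.2, 294.6]
ee_rot: [0.866, -0.5, 0.0, 0.0]
contact_force: [0.2, -0.0, -0.2]
gripper_width: 85.5
grasp_force: 0.0
```

```bash
python3 - <<'E'
from h import *
go((502,308,200),F(-60,-90))
im=get_image("wrist");s=read_state();cv2.imwrite("pics/w6.png",im["color"]);print(im["position"])
E
```

```text
turn [ 0.    -0.001 -0.001] deg 0.1 shift [ 0.   0.2 99.6] 100.0 | pos [502.1 308.2 294.6] j [ 0.83  0.29 -0.    0.   -1.28 -0.3 ] w 85.5 t 11.82
[542.92678017 237.01253928 422.87039396]
```

View pics/w6.png

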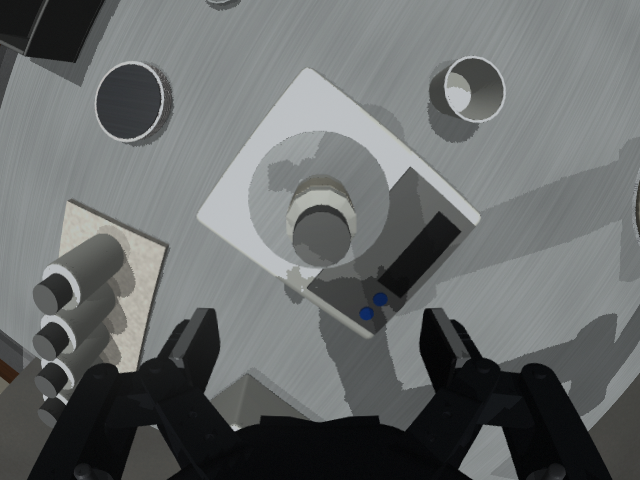

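The wrist view shows the bottle upright well inside the pan: cap top centre near (322,235), pan centre near (318,198). I've used my 10 views, so the rest is by numbers only.

```bash
python3 - <<'E'
from h import *
im=get_image("wrist")
r,s,m=blob(im,(285,190,360,275),lambda c:(cv2.blur(c.astype(np.uint8),(3,3)).mean(2)<118))
print(r,s)
g=im["color"].mean(2).astype(int);print(g[200:275:6,321]);print(g[237,280:365:4])
for uv in((322,235),tuple(r)):
    print("cap",fish(im,uv,186))
print("pan",fish(im,(318,198),70))
E
```

```text
[325.69784391 240.60613422] [   9   16   66   69 3293]
[178  79  50  90  88  89  86  87  86  86 100 100 138]
[151 153 152 152  89  89  89  87  87  87  87  87  87  87  86  86  85  84
  78 120 120 121]
cap [504.28509179 302.67733332 186.        ]
cap [500.13356368 304.89481137 186.        ]
pan [506.89452435 304.45084548  70.        ]
```

```bash
python3 - <<'E'
from h import *
go((503.5,304,178),F(-60,-90))
E
```

```text
turn [-0.001 -0.003 -0.003] deg 0.3 shift [  2.5   2.  122. ] 122.0 | pos [503.6 307.4 295. ] j [ 0.82  0.29 -0.    0.   -1.27 -0.3 ] w 85.3 t 11.93
```

>>> carry_out(motion=[[0,0,0,1,1,35,1],[0,0,0,2,1.5,70,1],[0,0,0,3,1.5,100,1],[0,0,0,3,1.5,117,1],[0,0,0,3,1.5,122,1]])

```text
clock: 12.55
position: [501.8, 304.0, 171.3]
ee_rot: [0.867, -0.499, 0.002, 0.003]
contact_force: [0.4, 0.2, -0.1]
gripper_width: 85.1
grasp_force: 0.0
```

>>> carry_out(motion=[[0,0,0,0,0,0,0.4],[0,0,0,0,0,0,0],[0,0,0,0,0,0,-1],[0,0,0,0,0,0,-1],[0,0,0,0,0,0,-1]])

```text
clock: 13.18
position: [503.6, 304.6, 174.4]
ee_rot: [0.866, -0.5, 0.003, -0.0]
contact_force: [-1.6, -0.4, 5.8]
gripper_width: 38.4
grasp_force: 60.5
```

>>> carry_out(motion=[[0,0,0,0,0,-8,-1],[0,0,0,0,0,-25,-1],[0,0,0,0,0,-50,-1],[0,0,0,0,0,-80,-1],[0,0,0,0,0,-105,-1]])

```text
clock: 13.8
position: [502.5, 304.5, 278.3]
ee_rot: [0.866, -0.5, 0.002, 0.001]
contact_force: [-0.7, -0.4, -2.7]
gripper_width: 38.2
grasp_force: 60.6
```

```bash
python3 - <<'E'
from h import *
go((430,190,300),F(-72,-90))
s=read_state();print(s["contact_force"],s["wrist_torque"],s["position"])
P=s["position"]-[0,0,5]
a=get_image("scene");foot=P+[0,0,10-108]
print("expected foot px",proj(a,foot),"cap",proj(a,P+[0,0,12]))
f=proj(a,foot);u,v=f.astype(int);g=a["color"].mean(2).astype(int)
print(g[v-30:v+14:3,u-24:u+25:4])
E
```

```text
turn [-0.001 -0.004  0.21 ] deg 12.0 shift [ 62.9 120.1 -16.4] 137.0 | pos [502.5 304.5 278.3] j [ 0.82  0.3  -0.04  0.   -1.24 -0.3 ] w 38.2 t 13.8
[-0.68299464 -0.35731713 -2.72144366] [ 0.06589685 -0.03729528 -0.02176128] [502.54375242 304.47018647 278.33299625]
expected foot px [395.697019   146.72150695] cap [402.46891266  99.95224736]
[[149 153 156 153 103 207 213 219 218 207 144 152 149]
 [153 150 153 156  93 106 205 220 224 206 158 154 151]
 [155 155 153 154  97 130 147 153 153 150 130 152 153]
 [ 84 119 137 153  77 133 147 156 157 147 125 155 155]
 [ 88  91  91  93  92 118 135 142 144 129  90 156 156]
 [ 94  95  89  92  98 121 134 138 136 123  82 155 155]
 [ 89  91  91  91 100 123 135 131 135 119  86 154 155]
 [116  84  93  97 106 126 133 141 132 115  82 152 155]
 [150 151 156 118 108 132 136 136 130 110  88 155 151]
 [146 149 150 115 125 132 139 135 128 109  90 152 152]
 [152 151 150 124 127 146 156 154 131 115 110 152 150]
 [149 146 147 146 134 148 154 150 139 103 136 151 152]
 [151 151 119  36  41 103 152 141 110  91 138 153 150]
 [ 75  85  88  45  40  48 127  89  93  94 160 151 148]
 [  4  12  33  34  54  59  59 158  89  91 132 149 150]]
```

>>> carry_out(motion=[[0,0,0.03,8,14,-3,-1],[0,0,0.07,20,38,-7,-1],[0,0,0.12,35,66,-11,-1],[0,0,0.17,50,95,-14,-1],[0,0,0.21,63,120,-16,-1]])

```text
clock: 14.48
position: [428.4, 187.9, 292.5]
ee_rot: [0.808, -0.589, 0.002, 0.002]
contact_force: [1.0, 0.0, -2.8]
gripper_width: 38.4
grasp_force: 60.7
```

```bash
python3 - <<'E'
from h import *
go((440,0,290),F(-90,-90))
E
```

```text
turn [ 0.001 -0.005  0.311] deg 17.8 shift [182.4  46.5   8.5] 188.0 | pos [428.4 187.9 292.5] j [ 0.76  0.08 -0.28  0.   -1.22 -0.45] w 38.4 t 14.47
```

>>> carry_out(motion=[[0,0,0.05,28,7,0,-1],[0,0,0.11,68,17,0,-1],[0,0,0.18,110,28,0,-1],[0,0,0.25,150,38,0,-1],[0,0,0.311,182,46,0,-1]])

```text
clock: 15.1
position: [441.0, 0.7, 293.2]
ee_rot: [-0.707, 0.707, -0.001, -0.001]
contact_force: [-0.2, 0.4, -2.2]
gripper_width: 38.2
grasp_force: 60.8
```

```bash
python3 - <<'E'
from h import *
go((550,-140,290),F(-90,-90))
E
```

```text
turn [ 0.    -0.004 -0.001] deg 0.2 shift [ 140.6 -109.1    8.7] 178.0 | pos [441.    0.7 293.2] j [ 0.37  0.03 -0.33  0.   -1.21 -0.38] w 38.2 t 15.1
```

>>> carry_out(motion=[[0,0,0,20,-16,0,-1],[0,0,0,52,-40,0,-1],[0,0,0,85,-66,0,-1],[0,0,0,117,-91,0,-1],[0,0,0,141,-109,0,-1]])

```text
clock: 15.72
position: [551.5, -139.3, 293.4]
ee_rot: [0.707, -0.707, 0.001, 0.001]
contact_force: [-0.5, -0.5, -3.0]
gripper_width: 38.2
grasp_force: 60.9
```

```bash
python3 - <<'E'
from h import *
w=get_image("wrist");cv2.imwrite("pics/w7.png",w["color"]);s=read_state();print(s["position"],w["position"])
g=cv2.medianBlur(w["color"],3).max(2);m=((g<70)).astype(np.uint8)
n,l,st,ce=cv2.connectedComponentsWithStats(m)
for k in range(1,n):
    if 150<st[k,4]<6000:print(st[k],ce[k].round(1),fish(w,ce[k],4)[:2].round(1),fish(w,ce[k],120)[:2].round(1))
def inv(P):
    c=R.from_quat(w["orientation"]).inv().apply(np.array(P)-w["position"]);t=np.arctan2(np.hypot(*c[:2]),c[2]);return w["mtx"][:2,2]+w["mtx"][0,0]*t*c[:2]/np.hypot(*c[:2])
for P in((628,-257,4),(629,-332,120),(622,-178,120)):print(P,inv(P))
E
```

```text
[ 553.43042418 -141.39377897  293.05668182] [ 551.27518555 -221.34969015  421.80596043]
[207   0  38  19 286] [228.3  10.4] [ 653.2 -351.7] [ 624.9 -315.5]
[438  47  41  32 223] [455.4  69.4] [ 395.1 -285.9] [ 438.5 -268. ]
[ 228   67   43   43 1406] [249.1  88. ] [ 628.8 -257.6] [ 607.3 -247.6]
[242 147  21  35 154] [255.9 160.3] [ 622.7 -175. ] [ 602.9 -187.8]
[  34  182   77  101 3586] [ 84.4 228.1] [869.8 -96.3] [ 781.4 -131. ]
[237 231  36  27 271] [258.6 239.5] [623.4 -80.3] [ 603.4 -119.4]
[605 438  35  42 717] [626.1 465. ] [-322.3  596.5] [-79.8 369.4]
(628, -257, 4) [249.83460659  88.54310127]
(629, -332, 120) [223.96109085  -7.12541695]
(622, -178, 120) [233.7449948  172.66523808]
```

>>> carry_out(motion=[[0,0,0,15,-10,0,-1],[0,0,0,45,-29,0,-1],[0,0,0,80,-53,0,-1],[0,0,0,108,-71,0,-1],[0,0,0,118,-77,0,-1]])

```text
clock: 16.4
position: [629.7, -256.9, 294.5]
ee_rot: [0.708, -0.707, 0.001, 0.001]
contact_force: [-0.3, 1.0, -2.9]
gripper_width: 38.3
grasp_force: 61.0
```

```bash
python3 - <<'E'
from h import *
a=get_image("scene");b=get_image("side");s=read_state();G=s["position"]+[0,0,5]
go((628.4,-257.5,150),F(-90,-90))
for im,n in((a,"sc"),(b,"si")):
    g=im["color"].mean(2).astype(int)
    for h in(-55,-75):   # body heights rel. to grasp
        u,v=proj(im,G+[0,0,h]);print(n,h,round(u,1),round(v,1),"px/mm",(np.linalg.norm(proj(im,G+[0,0,h+10])-proj(im,G+[0,0,h]))/10).round(2));i=int(round(u));print(g[int(round(v)),i-24:i+25].tolist())
E
```

```text
turn [-0.001 -0.003  0.002] deg 0.2 shift [  0.9   1.3 149.9] 150.0 | pos [ 629.5 -256.2  294.9] j [-0.15  0.45  0.24  0.   -1.35  0.15] w 38.4 t 16.5
sc -55 160.6 256.4 px/mm 0.52
[148, 170, 164, 145, 139, 153, 182, 208, 219, 226, 230, 229, 231, 232, 232, 232, 233, 231, 232, 232, 233, 236, 232, 225, 190, 154, 144, 153, 135, 119, 121, 121, 120, 117, 117, 114, 110, 107, 104, 100, 99, 96, 85, 78, 70, 69, 129, 148, 146]
sc -75 163.9 265.9 px/mm 0.5
[39, 26, 51, 82, 114, 130, 131, 136, 140, 148, 159, 173, 173, 171, 169, 164, 165, 167, 169, 164, 161, 159, 162, 154, 146, 145, 140, 133, 125, 129, 130, 126, 127, 120, 111, 101, 96, 95, 93, 90, 88, 82, 79, 73, 66, 69, 147, 163, 144]
si -55 378.6 131.6 px/mm 0.46
[93, 98, 92, 96, 93, 93, 93, 93, 94, 93, 92, 77, 71, 81, 85, 90, 93, 94, 96, 102, 104, 105, 106, 103, 104, 103, 109, 104, 108, 108, 101, 96, 96, 96, 88, 84, 84, 74, 78, 75, 74, 66, 80, 76, 67, 76, 77, 83, 76]
si -75 377.8 140.6 px/mm 0.45
[140, 137, 132, 125, 113, 106, 102, 99, 100, 100, 101, 84, 78, 81, 85, 83, 87, 90, 93, 98, 94, 96, 103, 101, 98, 98, 96, 97, 97, 95, 91, 95, 90, 91, 78, 75, 54, 49, 29, 40, 46, 34, 39, 36, 41, 37, 31, 37, 41]
```

>>> carry_out(motion=[[0,0,0,0.5,1,20,-1],[0,0,0,1,1,55,-1],[0,0,0,1,1,90,-1],[0,0,0,1,1,115,-1],[0,0,0,1,1,125,-1]])

```text
clock: 17.12
position: [627.9, -255.7, 169.9]
ee_rot: [0.709, -0.706, 0.001, 0.001]
contact_force: [0.2, 0.1, -2.3]
gripper_width: 38.4
grasp_force: 61.1
```

```bash
python3 - <<'E'
from h import *
for i in range(3): go((628.4,-257.5,112.5),F(-90,-90));get_image("scene")
E
```

```text
turn [-0.    -0.002  0.004] deg 0.3 shift [ 1.7 -0.5 62.4] 62.0 | pos [ 627.9 -255.7  169.9] j [-0.15  0.53  0.05  0.   -1.09  0.15] w 38.4 t 17.12
turn [-0.    -0.002  0.004] deg 0.3 shift [ 1.5 -0.4 62. ] 62.0 | pos [ 628.  -255.8  169.5] j [-0.15  0.53  0.05  0.   -1.09  0.15] w 38.0 t 17.18
turn [-0.002 -0.003  0.004] deg 0.3 shift [ 1.1  0.3 63.3] 63.0 | pos [ 628.6 -256.2  170.8] j [-0.15  0.53  0.05  0.   -1.09  0.15] w 38.1 t 17.23
```

>>> carry_out(motion=[[0,0,0,0.5,0,12,-1],[0,0,0,1,0,28,-1],[0,0,0,1,0,42,-1],[0,0,0,1,0,50,-1],[0,0,0,1,0,54,-1]])

```text
clock: 17.9
position: [629.3, -258.2, 116.5]
ee_rot: [0.708, -0.706, 0.002, 0.0]
contact_force: [0.5, 0.1, -2.7]
gripper_width: 38.5
grasp_force: 61.1
```

>>> carry_out(motion=[[0,0,0,0,0,1.5,-1],[0,0,0,0,0,3,-1],[0,0,0,0,0,4.5,-1],[0,0,0,0,0,5,-1]])

```text
clock: 18.4
position: [629.5, -258.2, 112.6]
ee_rot: [0.708, -0.706, 0.003, -0.0]
contact_force: [0.1, -0.1, -2.3]
gripper_width: 38.3
grasp_force: 61.1
```

>>> carry_out(motion=[[0,0,0,0,0,1,-1],[0,0,0,0,0,2,-1],[0,0,0,0,0,2.5,-1],[0,0,0,0,0,2.5,-1]])

```text
clock: 18.9
position: [629.5, -258.2, 109.8]
ee_rot: [0.708, -0.706, 0.002, -0.0]
contact_force: [-0.1, 0.6, -2.5]
gripper_width: 38.1
grasp_force: 61.1
```

>>> carry_out(motion=[[0,0,0,0,0,1,-1],[0,0,0,0,0,2,-1],[0,0,0,0,0,2,-1],[0,0,0,0,0,2,-1]])

```text
clock: 19.4
position: [629.6, -258.3, 108.5]
ee_rot: [0.708, -0.706, 0.003, -0.0]
contact_force: [-1.2, 0.6, 1.3]
gripper_width: 38.6
grasp_force: 61.4
```

>>> carry_out(motion=[[0,0,0,0,0,0.6,-1],[0,0,0,0,0,0.8,-1],[0,0,0,0,0,0.8,-1]])

```text
clock: 19.77
position: [629.6, -258.4, 108.4]
ee_rot: [0.708, -0.706, 0.003, -0.0]
contact_force: [-2.9, 1.2, 5.4]
gripper_width: 38.1
grasp_force: 61.8
```

>>> carry_out(motion=[[0,0,0,0,0,0,0],[0,0,0,0,0,0,0.3],[0,0,0,0,0,0,0.6],[0,0,0,0,0,0,0.9],[0,0,0,0,0,0,0.9]])

```text
clock: 20.4
position: [629.5, -258.2, 107.0]
ee_rot: [0.708, -0.706, 0.002, -0.0]
contact_force: [-0.1, 0.1, -0.9]
gripper_width: 81.2
grasp_force: 0.0
```

>>> carry_out(motion=[[0,0,0,0,0,-8,0.9],[0,0,0,0,0,-30,0.9],[0,0,0,0,0,-70,0.9],[0,0,0,0,0,-115,0.9],[0,0,0,0,0,-150,0.9]])

```text
clock: 21.02
position: [629.3, -257.9, 260.3]
ee_rot: [0.708, -0.706, 0.004, -0.001]
contact_force: [0.0, 0.7, 0.3]
gripper_width: 81.1
grasp_force: 0.0
```

```bash
python3 - <<'E'
from h import *
a=get_image("scene");b=get_image("side");print(read_state()["position"])
# cap tops (dark top faces) in scene at z=120; all five
for im,zs in((a,120),(b,120)):
    for y in(-335,-257.5,-180,-102,-24):
        x=628.4-(y+257.5)*-.0 ;x=625
        u,v=proj(im,(x,y,110)).astype(int)
        x0,y0=max(u-20,0),max(v-22,0)
        try:
            r,s,_=blob(im,(x0,y0,u+20,v+22),lambda c:c.max(2)<(110 if im is a else 75));print(y,r.round(1),s[:],onplane(im,r,108)[:2].round(1))
        except Exception as e:print(y,e)
E
```

```text
[ 631.00476579 -258.59995496  263.86893326]
-335 [135.5 337.1] [  8  14  32  28 592] [ 634.4 -333.1]
-257.5 [181.2 313.1] [ 10  11  30  27 558] [ 628.2 -255. ]
-180 [220.9 285.6] [   0    0   40   36 1139] [ 608.4 -174.5]
-102 [259.2 266.5] [   0    0   40   41 1023] [603.8 -96.2]
-24 [298.3 248.2] [  0   0  40  38 845] [601.7 -10.8]
-335 [386.9 178.8] [  9  17  16  12 138] [ 634.  -328.2]
-257.5 [366.9 196. ] [  0  19  27  25 292] [ 621.4 -215.7]
-180 [362.7 197.9] [ 13   7  27  25 301] [ 623.6 -201.5]
-102 [340.4 218.4] [ 16  21  19  12 160] [608.4 -91.7]
-24 [310.8 216.3] [  0   5  35  12 212] [661.4 -60.2]
```

```bash
python3 -c "
from bench import *
print(job_done())"
```

```text
the job is handed in; nothing more can be done
None
```

The tipped bottle stood released on the balance pan for about 3 s, now stands upright about 2–3 mm from the middle of the empty place in the lane, and the job was handed in at about 21 s.

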